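# Shut one valve on the air manifold and vent its line

## Robot

A 6-joint arm with a two-finger parallel gripper is mounted at the origin on a cart in front of the work surface, level with it; the furniture and walls round the work are solid. World frame = base frame: x ahead of the robot, y to its left, z up, the work surface at z = 0. Lengths are in m, angles in rad, forces in N, time in s.
With the tool pointing down it reaches from about 0.25 to 0.725 m from the base axis. Payload 4 kg.
Tool frame: the origin (TCP) lies at the very end of the fingers, on their centre line; the grasp point (between the pads) lies 19 mm behind it (bot.pinch_z is the distance from the TCP to the grasp point, in m); z points along the fingers, x is the direction in which the jaws open and shut, and the axes are right-handed (so a half turn about z gives the same grasp; the last joint's range is limited). The gripper opens to 85 mm and grips with 20 to 120 N. Pads are 22 mm wide; open, the fingers measure 114 mm over their backs; the gripper's body (76 mm by 85 mm) begins 54 mm behind the grasp point. The pads swing forward as they close: fully open they stand 13 mm farther back than shut.
Start: joints at [-1.284, 0.241, 0.005, 1.335, 0, 1.571], TCP at [0.141, -0.48, 0.231] pointing down, gripper open.
Joint ranges: [-2.72, 2.72], [-1.05, 1.87], [-1.09, 1.28], [-1.99, 2.15], [-1.42, 1.44], [-3.14, 3.14]. Speed limits (rad/s): [2.79, 2.79, 3.14, 3.14, 3.14, 3.14].

## Interface

Orientations are given as a unit quaternion [x, y, z, w].
In Python, from workcell import bot gives the robot as it stands. The module is installed in compiled form; this text tells all that it offers.
- The arm moves only by the shell command python3 -m inch 'ROWS'. ROWS is JSON, a list of rows, each a list of 7 numbers: the shift along the tool's x, y, z scaled (see below), then the turn, a rotation vector about the tool's x, y, z scaled (see below), then the gripper command: -1 is fully open, 1 is shut, values between are in proportion. In form: [[x, y, z, wx, wy, wz, gripper], ...]. A call has exactly 8 rows; each row shifts and turns the commanded pose from where the row before left it, along the tool's axes as they then stand; what a row does not reach is not made up. The controller multiplies each number of a shift by 2.5 cm and each number of a turn by 180 degrees. A row lasts 1/10 s, in which the tool goes at most 50 mm and 8.59 degrees, less where a joint would pass 70% of its speed; a pose out of reach is approached as far as the arm can. A call with a number of a shift or a turn outside -1 to 1 is refused whole. A call with a gripper value outside its range is refused whole. The fingers move at their own pace and stop on an object; the grip force is fixed at half the most. Time passes only in rows, so rows that do not move let the fingers close, or fill a call up. It gives the time, the measured TCP pose, the force and the opening at its end, in the units of the state.
- bot.get_obs(): the state, without advancing time (a new reading comes with each control period).
- bot.camera(name): name is "scene" or "top" or "wrist"; returns (picture, depth): 400x640x3 uint8, blue, green, red; 400x640 float32, m along the optical axis (not along the pixel's ray), 0 where there is no reading.
- bot.get_calibration(name): a dict with "vfov" (degrees; the focal length in pixels is half the picture's height over the tangent of half this angle, whatever the lens; pixels are square), "cx", "cy" (the principal point, pixels), "dist_coeffs" ([k1, k2, p1, p2, k3] as OpenCV has them; the pictures are not rectified), "R" (3x3) and "t" (3): a world point X has camera coordinates R X + t. Camera axes: x right, y down, z forward; pixel columns grow to the right and rows downward; lengths in m; the calibration is good to about 2 mm. A picture is of the moment at which its call begins: read the wrist's pose just before it. get_calibration takes no time and is no camera call; for the wrist camera it gives the pose at the moment of the call.
- bot.job_done(): hands the job in, once; it reports no verdict.
The state is a dict: "clock": time; "joint_pos": joint angles; "joint_vel": joint speeds; "tau": joint torques, N m; "eef_pos": TCP position; "tool_rot": TCP orientation; "ft_force": force on the tool from outside, world axes, zero at the start; "ft_torque": the same for the moment, N m; "grip_width": finger opening in m.
Only numpy, scipy, OpenCV 4.12 (cv2) and the standard library are available. Lean on these libraries where they do the work, as an engineer would, in place of code of your own. Each camera call takes 0.05 s, during which the arm holds its last target.

## Task

Shut off the red valve on the air manifold: turn its knob clockwise until you feel it land on its seat, then nip it up to about 0.35 N m and no more than 0.4, or the soft seat is ruined. The neighbouring knobs are live, so don't brush or turn them, and leave the things on the bench alone. Once it is shut, gently push the black vent button at the end of the manifold fully in, keep it in for half a second, and let it come out again.

Things in the scene. Friction and masses are not known exactly. Their poses are not given: they have to be found in the camera images.
- red_grip (a point): Point on the red bar knob's vertical turning axis, 32 mm above its underside (90 mm above the bench), where it is best gripped. Round skirt 34 mm across, 6 mm high, carrying an upright bar 34 mm long and 13 mm thick whose top is 15 mm above this point. x along the bar toward the white pointer, y across its flat faces, z up.
- red_pointer (a point): Tip of the white line on top of the red knob, 16 mm from its axis; goes round with it. The stem lands on its seat after 0.5 to 1.2 rad of further clockwise turning (seen from above) from where it stands at first; where cannot be seen and differs each time. Up to there the knob turns at about 0.03 N m.
- red_seat (a joint): How far the red valve's soft seat is squeezed (rad of knob turn past landing; it stays when let go): 0 until the stem lands, then it gives only above 0.25 N m about the knob's axis, by 0.25 rad per further N m (0.3 N m: 0.0125; 0.35: 0.025; 0.4: 0.0375; 0.49: 0.06 rad). The peak counts: while moving it can exceed the reading at rest by some 0.08 N m.
- vent_button (a joint): Travel of the vent button: 0 out, 0.006 m fully in; spring-loaded, fully in takes 6 N.
- vent_button_top (a point): Centre of the top of the black vent button (24 mm across, in a round steel housing on a brass post near the end of the manifold), pressed straight down; 82 mm above the bench, 6 mm proud of its housing; z up.
- manifold: Fixed aluminium bar 52 x 346 x 32 mm (x, y, z), bolted down; origin mid-underside, y along it. Brass valves with bar knobs (red, blue, yellow, green, in any order) stand on it at y = 128, 64, 0, -64 mm, the vent button at y = -134 mm; brass outlets on the -x side. Neighbouring knobs begin 47 mm from the red knob's axis.
- blue_valve: Brass valve with the blue bar knob, a neighbour of the same shape and height as the red one; origin on its vertical axis, 34 mm above the bench (the knob's top is 71 mm higher). Not to be touched.
- blue_pointer (a point): Tip of the white line on the blue knob, 16 mm from its axis.
- yellow_valve: Brass valve with the yellow bar knob, a neighbour of the same shape and height as the red one; origin on its vertical axis, 34 mm above the bench (the knob's top is 71 mm higher). Not to be touched.
- yellow_pointer (a point): Tip of the white line on the yellow knob, 16 mm from its axis.
- green_valve: Brass valve with the green bar knob, a neighbour of the same shape and height as the red one; origin on its vertical axis, 34 mm above the bench (the knob's top is 71 mm higher). Not to be touched.
- green_pointer (a point): Tip of the white line on the green knob, 16 mm from its axis.
- pliers: Loose red-handled pliers lying on the bench, a bystander; origin at its underside.
- measure: Loose yellow tape measure lying on the bench, a bystander; origin at its underside.
- spanner: Loose open-ended spanner lying on the bench, a bystander; origin at its underside.
- tape: Loose roll of black tape lying on the bench, a bystander; origin at its underside.

How it is judged:
By the outcome, as a careful person would: the job done as asked, in the order asked, and still so for the second after the job is handed in, with the robot touching nothing.
It also fails if it takes over 70 s, if anything falls off the work surface, if the arm or the gripper's body presses on something with over 40 N, if the wrist force passes 120 N, or if a joint passes its speed limit or range.

## Working session

There is one attempt and no reset: what is moved stays moved. The work goes in short steps, Python scripts to look and compute and a shell command to move; the robot and the scene stay as the last step left them, time stands still between calls to the robot, and variables do not carry over. Pictures are saved under pics/ and viewed, and the job is handed in when it is done.

```bash
mkdir -p pics; ls; python3 - <<'E'
from workcell import bot
import cv2,numpy as np
np.set_printoptions(precision=4,suppress=True)
o=bot.get_obs()
for k,v in o.items(): print(k,v)
for n in ["scene","top","wrist"]:
    c=bot.get_calibration(n); print(n,c)
    im,d=bot.camera(n); cv2.imwrite(f"pics/{n}0.png",im); np.save(f"pics/{n}0.npy",d)
print(bot.pinch_z)
E
```

```text
pics
clock 0.0
joint_pos [-1.284   0.2414  0.0037  1.3352  0.      1.5708]
joint_vel [-0.0013  0.0013  0.002  -0.0001 -0.001  -0.0003]
tau [  0.0003 -37.2322  25.2406   0.017    0.0003   0.    ]
eef_pos [ 0.1413 -0.479   0.2304]
tool_rot [ 0.8009 -0.5988 -0.0008 -0.0006]
ft_force [-0.0293 -0.4135  0.2788]
ft_torque [0.0066 0.0131 0.0108]
grip_width 0.08570441588910949
scene {'vfov': 53.49561732724085, 'cx': 316.0903420431628, 'cy': 199.5192605870623, 'dist_coeffs': array([-0.0008,  0.    ,  0.    ,  0.    ,  0.    ]), 'R': array([[-0.8938,  0.4482,  0.0124],
       [ 0.3018,  0.6217, -0.7228],
       [-0.3316, -0.6423, -0.691 ]]), 't': array([ 0.4788, -0.0766,  1.4204])}
top {'vfov': 47.20007495542292, 'cx': 317.3609997196875, 'cy': 195.7991979398434, 'dist_coeffs': array([-0.0559,  0.    ,  0.    ,  0.    ,  0.    ]), 'R': array([[-0.0211, -0.9997, -0.0108],
       [-0.9931,  0.0222, -0.1148],
       [ 0.115 ,  0.0083, -0.9933]]), 't': array([-0.0274,  0.5432,  1.5942])}
wrist {'vfov': 61.3220932799263, 'cx': 327.50905819637455, 'cy': 197.02824752810204, 'dist_coeffs': array([-0.0368,  0.    ,  0.    ,  0.    ,  0.    ]), 'R': array([[ 0.2827, -0.9592, -0.0014],
       [-0.9141, -0.2699,  0.3028],
       [-0.2908, -0.0843, -0.9531]]), 't': array([-0.5   , -0.0391,  0.3796])}
0.0187
```

View pics/scene0.png

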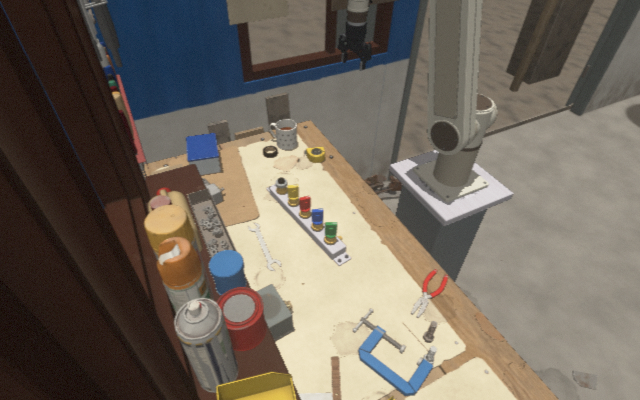

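View pics/top0.png

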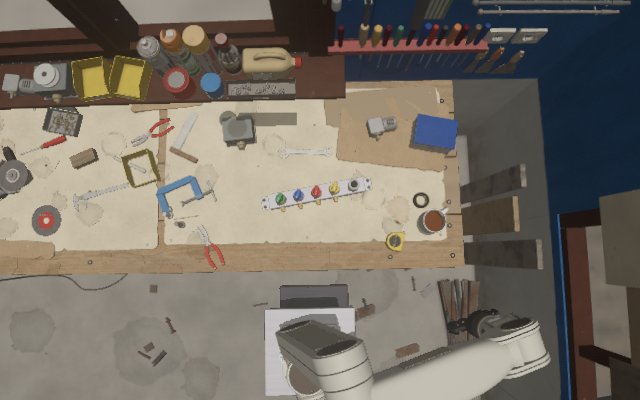

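View pics/wrist0.png

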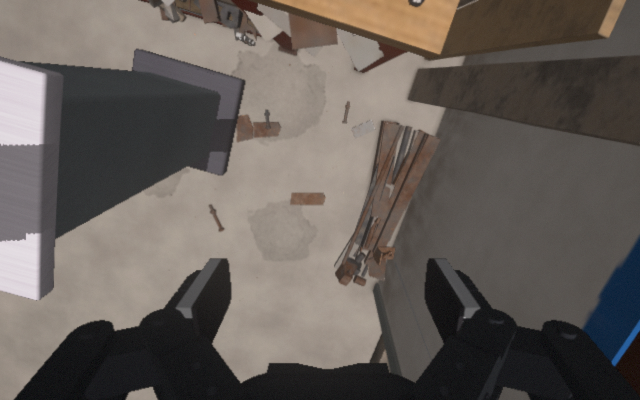

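The scene and top views show the order along the manifold from the vent end: black button at top-view (353,184), yellow (334,187), red (316,191), blue (298,195) and green (281,199). The arm is parked to the right, clear of it. Next I triangulate from the two views.

```bash
cat > h.py <<'E'
import cv2,numpy as np
from scipy.spatial.transform import Rotation as Ro
np.set_printoptions(precision=4,suppress=True)
def K(c):
    f=200/np.tan(np.radians(c['vfov']/2)); return np.array([[f,0,c['cx']],[0,f,c['cy']],[0,0,1]])
def ray(c,uv):
    p=cv2.undistortPoints(np.array([[uv]],float),K(c),np.array(c['dist_coeffs']))[0,0]
    R=np.array(c['R']);d=R.T@np.array([p[0],p[1],1]);o=-R.T@np.array(c['t']);return o,d/np.linalg.norm(d)
def onplane(c,uv,z):
    o,d=ray(c,uv);return o+d*(z-o[2])/d[2]
def tri(rs):
    A=0;b=0
    for o,d in rs:
        P=np.eye(3)-np.outer(d,d);A=A+P;b=b+P@o
    x=np.linalg.solve(A,b);return x,[np.linalg.norm((np.eye(3)-np.outer(d,d))@(x-o)) for o,d in rs]
def proj(c,X):
    R=np.array(c['R']);return cv2.projectPoints(np.array([X],float),cv2.Rodrigues(R)[0],np.array(c['t'],float),K(c),np.array(c['dist_coeffs']))[0][0,0]
E
python3 - <<'E'
from h import *
from workcell import bot
t=cv2.imread('pics/top0.png');s=cv2.imread('pics/scene0.png')
cv2.imwrite('pics/t_crop.png',cv2.resize(t[165:225,250:385],None,fx=5.5,fy=5.5,interpolation=cv2.INTER_CUBIC))
cv2.imwrite('pics/s_crop.png',cv2.resize(s[165:270,255:365],None,fx=5.5,fy=5.5,interpolation=cv2.INTER_CUBIC))
E
```

```text
(no output)
```

View pics/t_crop.png

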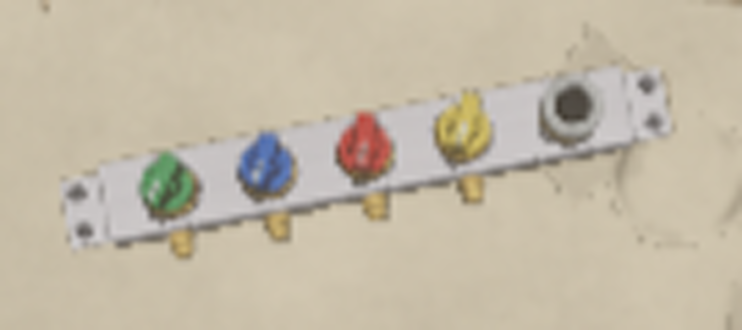

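View pics/s_crop.png

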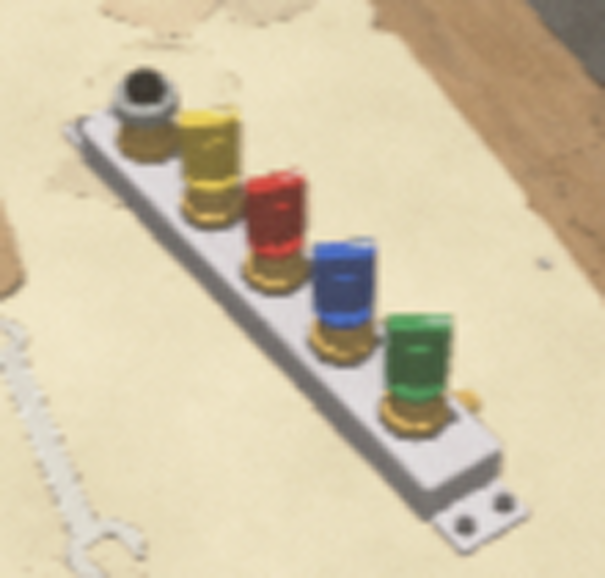

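The top crop shows all five fittings. The red knob is near full-image (316,191), with its bar roughly along the picture's vertical, and the button is at (354,184). The scene crop agrees. Now rough positions, and the IK deltas to move the wrist camera overhead.

```bash
python3 - <<'E'
from h import *
from workcell import bot
ct=bot.get_calibration('top');cs=bot.get_calibration('scene');cw=bot.get_calibration('wrist')
T=lambda u,v:(250+u/5.5,165+v/5.5); S=lambda u,v:(255+u/5.5,165+v/5.5)
print('button',tri([ray(ct,T(573,103)),ray(cs,S(145,85))]),onplane(ct,T(573,103),.082))
for n,a,b in [('red',T(364,145),S(277,210)),('yellow',T(464,128),S(210,145)),('blue',T(267,165),S(344,280)),('green',T(168,185),S(418,355))]:
    print(n,tri([ray(ct,a),ray(cs,b)]),onplane(ct,a,.09))
o=bot.get_obs();R=Ro.from_quat(o['tool_rot']).as_matrix();print(R,o['eef_pos'])
Rc=np.array(cw['R']);c=-Rc.T@np.array(cw['t']);print('cam in tool',R.T@(c-o['eef_pos']),'axes',R.T@Rc.T)
E
```

```text
button (array([ 0.5773, -0.1682,  0.0755]), [np.float64(0.0007935219809620694), np.float64(0.0007935219809621762)]) [ 0.5757 -0.1674  0.082 ]
red (array([ 0.5536, -0.0364,  0.0781]), [np.float64(0.0012273809217077966), np.float64(0.0012273809217078846)]) [ 0.5511 -0.0359  0.09  ]
yellow (array([ 0.5641, -0.1   ,  0.0783]), [np.float64(0.0025341416342489773), np.float64(0.002534141634248918)]) [ 0.5603 -0.0984  0.09  ]
blue (array([0.5428, 0.0248, 0.0747]), [np.float64(0.001338284968714273), np.float64(0.0013382849687143226)]) [0.5399 0.0247 0.09  ]
green (array([0.5316, 0.0876, 0.0719]), [np.float64(0.0010411534283808089), np.float64(0.0010411534283808147)]) [0.5287 0.0865 0.09  ]
[[ 0.2829 -0.9592 -0.0005]
 [-0.9592 -0.2829  0.0015]
 [-0.0016  0.     -1.    ]] [ 0.1413 -0.4791  0.2306]
cam in tool [ 0.0009 -0.0776 -0.1424] axes [[ 1.     -0.0003  0.0004]
 [ 0.0002  0.9531  0.3028]
 [-0.0004 -0.3028  0.9531]]
```

```bash
python3 -m inch '[[0,0,-0.25,0,0,-0.047,0],[0,0,-0.25,0,0,-0.047,0],[0,0,-0.25,0,0,-0.047,0],[0,0,-0.25,0,0,-0.047,0],[0,0,-0.25,0,0,-0.047,0],[0,0,-0.25,0,0,-0.047,0],[0,0,-0.25,0,0,-0.047,0],[0,0,-0.25,0,0,-0.047,0]]'
python3 -m inch '[[0,0,0,0,0,-0.047,0],[0,0,0,0,0,-0.047,0],[0,0,0,0,0,-0.047,0],[0,0,0,0,0,-0.047,0],[0,0,0,0,0,-0.047,0],[0,0,0,0,0,-0.047,0],[0,0,0,0,0,-0.047,0],[0,0,0,0,0,-0.047,0]]'
python3 - <<'E'
from h import *
from workcell import bot
o=bot.get_obs();R=Ro.from_quat(o['tool_rot']).as_matrix();print(o['joint_pos'],o['eef_pos'],o['grip_width']);print(R)
print(o['ft_force'],o['ft_torque'],np.degrees(np.arctan2(R[1,0],R[0,0])))
E
```

```text
clock: 0.95
eef_pos: [0.1414, -0.4793, 0.2812]
tool_rot: [0.999, -0.048, -0.0, -0.0]
ft_force: [0.4, 0.1, -1.3]
grip_width: 0.0426
clock: 1.75
eef_pos: [0.1414, -0.4793, 0.2809]
tool_rot: [0.857, 0.516, 0.0, -0.0]
ft_force: [0.1, -0.6, 0.1]
grip_width: 0.043
[-1.284   0.2255  0.1137  1.46   -0.     -0.7978] [ 0.1414 -0.4793  0.2809] 0.043005269739852664
[[ 0.4673  0.8841 -0.0003]
 [ 0.8841 -0.4673  0.0009]
 [ 0.0007 -0.0007 -1.    ]]
[ 0.0605 -0.6359  0.1041] [0.0285 0.0167 0.0007] 62.140442198779446
```

```bash
python3 -m inch '[[0,0,0,0,0,-0.0387,0],[0,0,0,0,0,-0.0387,0],[0,0,0,0,0,-0.0387,0],[0,0,0,0,0,-0.0387,0],[0.9,0.9,0,0,0,0,0],[0.9,0.9,0,0,0,0,0],[0.9,0.9,0,0,0,0,0],[0.9,0.9,0,0,0,0,0]]'
python3 -m inch '[[0.9,0.9,0,0,0,0,0],[0.9,0.9,0,0,0,0,0],[0.9,0.9,0,0,0,0,0],[0.9,0.9,0,0,0,0,0],[0.9,0.9,0,0,0,0,0],[0.9,0.9,0,0,0,0,0],[0.9,0.9,0,0,0,0,0],[0.9,0.9,0,0,0,0,0]]'
python3 -m inch '[[0.9,0.9,0,0,0,0,0],[0.9,0.9,0,0,0,0,0],[0.9,0.9,0,0,0,0,0],[0.7,0.9,0,0,0,0,0],[0.4,0.5,0,0,0,0,0],[0,0,0,0,0,0,0],[0,0,0,0,0,0,0],[0,0,0,0,0,0,0]]'
python3 - <<'E'
from h import *
from workcell import bot
import pickle
o=bot.get_obs();c=bot.get_calibration('wrist');im,d=bot.camera('wrist')
R=Ro.from_quat(o['tool_rot']).as_matrix();print(o['joint_pos'],o['eef_pos'],np.degrees(np.arctan2(R[1,0],R[0,0])))
cv2.imwrite('pics/w1.png',im);pickle.dump((o,c,d),open('w1.pkl','wb'))
E
```

```text
clock: 2.55
eef_pos: [0.2325, -0.3891, 0.2809]
tool_rot: [0.709, 0.705, 0.0, -0.0]
ft_force: [1.0, 0.8, 0.9]
grip_width: 0.0425
clock: 3.35
eef_pos: [0.4137, -0.2101, 0.2811]
tool_rot: [0.709, 0.705, -0.0, -0.0]
ft_force: [0.4, 0.2, -0.2]
grip_width: 0.0426
clock: 4.15
eef_pos: [0.5153, -0.1176, 0.2813]
tool_rot: [0.71, 0.705, -0.0, -0.0]
ft_force: [0.5, 0.5, -0.3]
grip_width: 0.0426
[-0.2241  0.2842  0.1922  1.4794 -0.0004 -0.2169] [ 0.5153 -0.1176  0.2813] 89.58695300962698
```

View pics/w1.png

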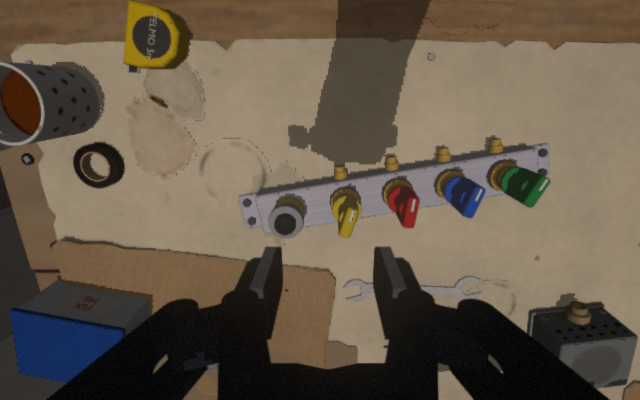

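The first wrist view shows the red knob at about (403,203), yellow (347,213), blue (462,193), green (523,183) and the button top at (286,222). All are clear of the fingers. I move 80 mm in +y for a second view.

```bash
python3 -m inch '[[0.8,0,0,0,0,0,0],[0.8,0,0,0,0,0,0],[0.8,0,0,0,0,0,0],[0.8,0,0,0,0,0,0],[0,0,0,0,0,0,0],[0,0,0,0,0,0,0],[0,0,0,0,0,0,0],[0,0,0,0,0,0,0]]'
python3 - <<'E'
from h import *
from workcell import bot
import pickle
o=bot.get_obs();c=bot.get_calibration('wrist');im,d=bot.camera('wrist')
R=Ro.from_quat(o['tool_rot']).as_matrix();print(o['joint_pos'],o['eef_pos'],np.degrees(np.arctan2(R[1,0],R[0,0])))
cv2.imwrite('pics/w2.png',im);pickle.dump((o,c,d),open('w2.pkl','wb'))
a=cv2.imread('pics/w1.png')[150:250,260:460];b=im
cv2.imwrite('pics/w1c.png',cv2.resize(a,None,fx=4,fy=4,interpolation=cv2.INTER_CUBIC))
cv2.imwrite('pics/w2c.png',cv2.resize(b[150:250,190:390],None,fx=4,fy=4,interpolation=cv2.INTER_CUBIC))
E
```

```text
clock: 5.0
eef_pos: [0.5165, -0.0378, 0.2814]
tool_rot: [0.71, 0.704, -0.0, 0.0]
ft_force: [0.5, -1.1, -0.6]
grip_width: 0.0426
[-0.0729  0.2616  0.162   1.4711 -0.0002 -0.0655] [ 0.5165 -0.0378  0.2814] 89.57247361326739
```

View pics/w1c.png

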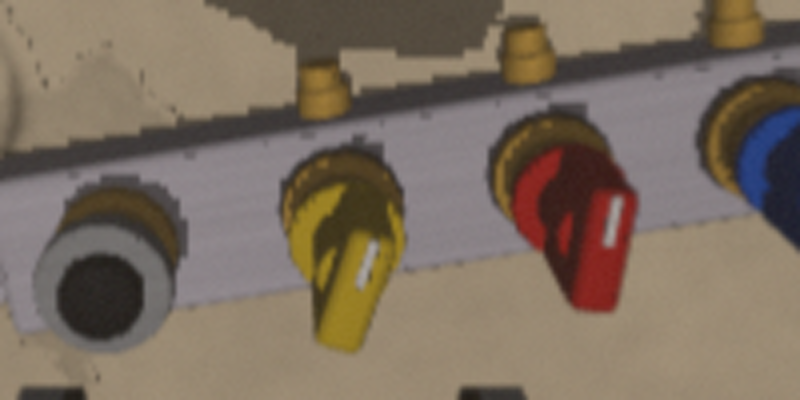

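View pics/w2c.png

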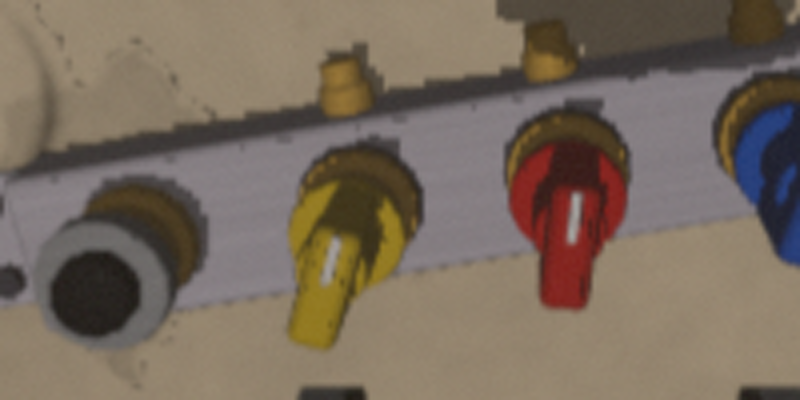

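The crops show the red bar's top face lying nearly along image-vertical: centre about crop (606,249) in view 1 and (570,248) in view 2. The white pointer tip is on the robot side, and the button cap is at about (99,297) and (95,293). Next, colour masks to refine these, then triangulation.

```bash
python3 - <<'E'
from h import *
import pickle
res={}
for n,x0 in (('w1',260),('w2',190)):
    im=cv2.imread(f'pics/{n}.png');o,c,d=pickle.load(open(n+'.pkl','rb'))
    hsv=cv2.cvtColor(im,cv2.COLOR_BGR2HSV)
    h,s,v=cv2.split(hsv)
    box=np.zeros((400,640),bool); 
    rx={'w1':(385,425),'w2':(312,352)}[n]; box[185:232,rx[0]:rx[1]]=True
    red=((h<8)|(h>172))&(s>120)&box
    print(n,'red v hist',np.percentile(v[red],[10,30,50,70,90]))
    Z=d.copy();
    # heights of red pixels from depth
    ys,xs=np.nonzero(box&(d>0))
    pts=cv2.undistortPoints(np.stack([xs,ys],1).astype(float)[:,None],K(c),np.array(c['dist_coeffs']))[:,0]
    P=np.c_[pts,np.ones(len(pts))]*d[ys,xs][:,None]; R=np.array(c['R']);W=(P-np.array(c['t']))@R
    top=(W[:,2]>.095)
    isred=red[ys,xs]
    m=np.zeros((400,640),np.uint8); m[ys[top],xs[top]]=255
    cn=max(cv2.findContours(m,cv2.RETR_EXTERNAL,cv2.CHAIN_APPROX_NONE)[0],key=cv2.contourArea)
    print('depth top',top.sum(),W[top].mean(0),np.median(W[top][:,2]),W[top][:,2].max())
    zt=np.median(W[top][:,2])
    t2=W[top][W[top][:,2]>W[top][:,2].max()-.006]
    r=cv2.minAreaRect((t2[:,:2]*1000).astype(np.float32));print('rect mm',r)
    br=red&(v>115); mm=((br)|((v>150)&(s<80)&box)).astype(np.uint8)*255
    nl,lab,st,ce=cv2.connectedComponentsWithStats(mm)
    k=1+np.argmax(st[1:,4]);print('bright comp',st[k],ce[k])
    cc=max(cv2.findContours((lab==k).astype(np.uint8),cv2.RETR_EXTERNAL,cv2.CHAIN_APPROX_NONE)[0],key=cv2.contourArea)
    rr=cv2.minAreaRect(cc);print(rr)
    wm=((v>150)&(s<80)&box);yy,xx=np.nonzero(wm);print('white',xx.mean(),yy.mean(),yy.min(),yy.max())
    res[n]=(c,rr,ce[k])
    # button: dark disc
    bx=np.zeros((400,640),bool);cxb={'w1':285,'w2':214}[n];bx[208:242,cxb-18:cxb+18]=True
    dm=((v<70)&bx).astype(np.uint8)*255
    cb=max(cv2.findContours(dm,cv2.RETR_EXTERNAL,cv2.CHAIN_APPROX_NONE)[0],key=cv2.contourArea)
    e=cv2.fitEllipse(cb);print('button',e); res[n]+=(e[0],)
a,b=res['w1'],res['w2']
print('red top',tri([ray(a[0],a[1][0]),ray(b[0],b[1][0])]))
print('red top centroid',tri([ray(a[0],a[2]),ray(b[0],b[2])]))
print('man',tri([ray(a[0],(260+606/4,150+249/4)),ray(b[0],(190+570/4,150+248/4))]))
print('man tip',tri([ray(a[0],(260+616/4,150+196/4)),ray(b[0],(190+576/4,150+193/4))]))
for q in (a,b):
    pass
E1=[onplane(a[0],(260+u/4,150+v/4),.105) for u,v in((597,190),(636,193),(614,311),(575,305))]
E2=[onplane(b[0],(190+u/4,150+v/4),.105) for u,v in((554,188),(597,190),(588,308),(541,306))]
for E in (E1,E2): print(np.array(E),np.mean(E,0)); f=(E[0]+E[1]-E[2]-E[3]);print('bar dir deg',np.degrees(np.arctan2(f[1],f[0])),np.linalg.norm(f)/2)
print('button',tri([ray(a[0],a[3]),ray(b[0],b[3])]),onplane(a[0],a[3],.082),onplane(b[0],b[3],.082))
E
```

```text
w1 red v hist [ 58.  64. 108. 129. 136.]
depth top 458 [ 0.5554 -0.0356  0.1034] 0.10425856215926929 0.10695554415286003
rect mm ((556.8057250976562, -34.491607666015625), (13.11166763305664, 32.804019927978516), 82.80886840820312)
bright comp [385 199  40  33 736] [407.3505 219.5163]
((404.5, 215.0), (32.0, 39.0), 90.0)
white 405.66735537190084 222.23347107438016 200 231
button ((284.7314758300781, 223.74220275878906), (20.361221313476562, 21.21329116821289), 68.88861083984375)
w2 red v hist [ 59.  92. 118. 130. 133.]
depth top 424 [ 0.5556 -0.0346  0.1041] 0.10459280079501317 0.10690992118677514
rect mm ((557.3041381835938, -34.51459503173828), (12.932737350463867, 33.30775451660156), 83.0417251586914)
bright comp [325 198  14  29 232] [331.4655 212.8836]
((331.7485046386719, 212.38436889648438), (9.503575325012207, 28.358667373657227), 8.746161460876465)
white 344.9891304347826 216.7173913043478 199 231
button ((213.3495635986328, 222.97911071777344), (20.38521385192871, 21.55686378479004), 69.02039337158203)
red top (array([ 0.5682, -0.0346,  0.078 ]), [np.float64(0.0010671216390
[... 240 characters left out ...]
300762), np.float64(0.00022661318779298664)])
man tip (array([ 0.5423, -0.0325,  0.1047]), [np.float64(4.203268171744037e-06), np.float64(4.203268171684447e-06)])
[[ 0.5405 -0.0375  0.105 ]
 [ 0.5414 -0.0277  0.105 ]
 [ 0.5731 -0.0309  0.105 ]
 [ 0.5714 -0.041   0.105 ]] [ 0.5566 -0.0343  0.105 ]
bar dir deg 173.78011009060768 0.03146587900453603
[[ 0.5408 -0.038   0.105 ]
 [ 0.5414 -0.0273  0.105 ]
 [ 0.573  -0.0295  0.105 ]
 [ 0.5724 -0.0415  0.105 ]] [ 0.5569 -0.0341  0.105 ]
bar dir deg 174.8177888746083 0.03174077591845809
button (array([ 0.5795, -0.1666,  0.0759]), [np.float64(8.172865057356342e-06), np.float64(8.17286505732602e-06)]) [ 0.5771 -0.1657  0.082 ] [ 0.5771 -0.1643  0.082 ]
```

Two wrist views agree. Red axis is at (0.557, -0.034), top z 0.105, pointer at about 173.5°. The button is at about (0.578, -0.1655). The red–button distance is 133 mm, against the 134 mm given.

I turn +6° so the jaws cross the flats, narrow the gripper, centre over the knob and come down to z≈0.13.

```bash
python3 -m inch '[[0,0,0,0,0,0.0335,0.3],[0.16,0.8,0,0,0,0,0.3],[0.16,0.8,0,0,0,0,0.3],[0,0,1,0,0,0,0.3],[0,0,1,0,0,0,0.3],[0,0,1,0,0,0,0.3],[0,0,1,0,0,0,0.3],[0,0,1,0,0,0,0.3]]'
python3 -m inch '[[0,0,0.6,0,0,0,0.3],[0,0,0.4,0,0,0,0.3],[0,0,0,0,0,0,0.3],[0,0,0,0,0,0,0.3],[0,0,0,0,0,0,0.3],[0,0,0,0,0,0,0.3],[0,0,0,0,0,0,0.3],[0,0,0,0,0,0,0.3]]'
python3 - <<'E'
from h import *
from workcell import bot
import pickle
o=bot.get_obs();c=bot.get_calibration('wrist');im,d=bot.camera('wrist')
R=Ro.from_quat(o['tool_rot']).as_matrix();print(o['joint_pos'],o['eef_pos'],np.degrees(np.arctan2(R[1,0],R[0,0])),o['ft_torque'])
print(R)
cv2.imwrite('pics/w3.png',im);pickle.dump((o,c,d),open('w3.pkl','wb'))
E
```

```text
clock: 5.85
eef_pos: [0.5572, -0.0339, 0.1552]
tool_rot: [0.746, 0.666, -0.0, 0.0]
ft_force: [0.8, 0.5, 0.8]
grip_width: 0.0297
clock: 6.65
eef_pos: [0.5575, -0.0333, 0.1318]
tool_rot: [0.745, 0.667, 0.0, 0.0]
ft_force: [-0.4, 0.6, 0.5]
grip_width: 0.0296
[-0.0597  0.4149 -0.0139  1.1411 -0.      0.0515] [ 0.5575 -0.0333  0.1318] 83.63232674867014 [-0.0076  0.0197  0.0253]
[[ 0.1109  0.9938  0.0009]
 [ 0.9938 -0.1109 -0.0001]
 [ 0.      0.0009 -1.    ]]
```

View pics/w3.png

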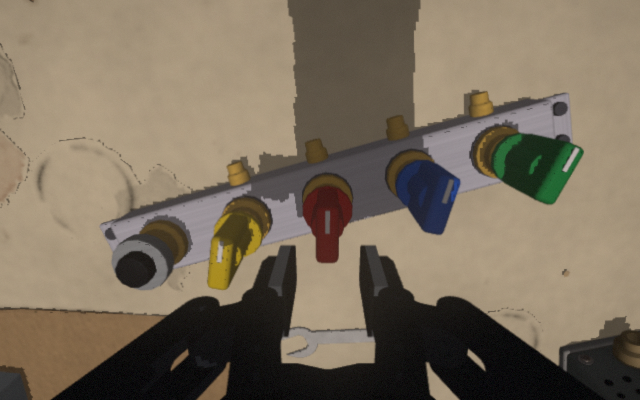

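The red bar (x≈327) is centred between the finger tips (mid x≈328). The outlying knuckles are at x≈205 and 455. From depth I check how wide the gripper is at knob height.

```bash
python3 - <<'E'
from h import *
import pickle
o,c,d=pickle.load(open('w3.pkl','rb'))
ys,xs=np.nonzero(d>0)
p=cv2.undistortPoints(np.stack([xs,ys],1).astype(float)[:,None],K(c),np.array(c['dist_coeffs']))[:,0]
P=np.c_[p,np.ones(len(p))]*d[ys,xs][:,None];W=(P-np.array(c['t']))@np.array(c['R'])
T=(W-o['eef_pos'])@Ro.from_quat(o['tool_rot']).as_matrix()
for z in range(0,100,8):
    m=(T[:,2]<-z/1000)&(T[:,2]>-(z+8)/1000)
    if m.any(): print(z,m.sum(),T[m].min(0),T[m].max(0))
# knobs
for z0,z1,nm in ((.095,.11,'knobs'),):
    m=(W[:,2]>z0)&(W[:,2]<z1)
    img=np.zeros((400,640),np.uint8);img[ys[m],xs[m]]=255
    n,l,s,ce=cv2.connectedComponentsWithStats(img)
    for k in range(1,n):
        if s[k,4]>80:
            q=W[l[ys,xs]==k];r=cv2.minAreaRect((q[:,:2]*1000).astype(np.float32));print(s[k],r)
E
```

```text
0 283 [-0.0278 -0.0115 -0.008 ] [ 0.0256  0.0116 -0.0003]
8 654 [-0.0296 -0.0117 -0.016 ] [ 0.0279  0.0112 -0.008 ]
16 808 [-0.0295 -0.0117 -0.024 ] [ 0.0278  0.0116 -0.016 ]
24 933 [-0.0296 -0.0117 -0.032 ] [ 0.0277  0.0116 -0.024 ]
32 1246 [-0.0317 -0.012  -0.04  ] [ 0.0276  0.0123 -0.032 ]
40 1669 [-0.0473 -0.014  -0.048 ] [ 0.0455  0.0077 -0.04  ]
48 4850 [-0.0501 -0.0142 -0.056 ] [ 0.0485  0.013  -0.048 ]
56 6078 [-0.0544 -0.0158 -0.064 ] [ 0.0525  0.013  -0.056 ]
64 4998 [-0.0578 -0.0181 -0.072 ] [ 0.0559  0.0131 -0.064 ]
72 8801 [-0.061  -0.0183 -0.08  ] [ 0.0596  0.0039 -0.072 ]
80 7794 [-0.0644 -0.0186 -0.088 ] [ 0.0618 -0.005  -0.08  ]
88 835 [-0.0225 -0.0197 -0.0922] [ 0.0207 -0.0151 -0.088 ]
[ 526  140   58   64 1988] ((535.68603515625, 91.21163940429688), (14.281834602355957, 34.099395751953125), 64.21466827392578)
[ 419  171   41   64 1606] ((546.0003051757812, 28.008087158203125), (12.71329402923584, 33.39873504638672), 71.07532501220703)
[ 316  203   24   60 1341] ((556.6305541992188, -34.20399475097656), (12.735040664672852, 33.61617660522461), 83.44528198242188)
[ 207  230   30   60 1372] ((567.090087890625, -97.14908599853516), (13.33727741241455, 34.13716506958008), 72.85457611083984)
```

Knuckles reach ±47 mm only from 40 mm behind the tip, so with the TCP at z=0.074 they clear the 105 mm knob tops. I descend with a 1 mm correction.

```bash
cat > st.py <<'E'
from h import *
from workcell import bot
import sys
n=int(sys.argv[1]) if len(sys.argv)>1 else 1
f=[];t=[];j=[]
for i in range(n):
    o=bot.get_obs();f.append(o['ft_force']);t.append(o['ft_torque']);j.append(o['tau'][5])
    if i<n-1: bot.camera('top')
R=Ro.from_quat(o['tool_rot']).as_matrix()
print('t',o['clock'],'q',o['joint_pos'],'p',o['eef_pos'],'yaw',np.degrees(np.arctan2(R[1,0],R[0,0])),'w',o['grip_width'])
print('F',np.mean(f,0),'T',np.mean(t,0),'Tz all',np.array(t)[:,2],'tau6',np.array(j))
E
python3 -m inch '[[-0.04,-0.03,0.4,0,0,0,0.3],[0,0,0.4,0,0,0,0.3],[0,0,0.4,0,0,0,0.3],[0,0,0.4,0,0,0,0.3],[0,0,0.4,0,0,0,0.3],[0,0,0.3,0,0,0,0.3],[0,0,0,0,0,0,0.3],[0,0,0,0,0,0,0.3]]'
python3 st.py 5
```

```text
clock: 7.5
eef_pos: [0.5564, -0.0342, 0.0736]
tool_rot: [0.745, 0.667, -0.0, -0.0]
ft_force: [0.1, 0.4, -0.2]
grip_width: 0.0299
t 7.7 q [-0.0614  0.4668 -0.0954  1.0073 -0.0001  0.0498] p [ 0.5569 -0.0343  0.0744] yaw 83.62671101129307 w 0.02978169840821697
F [-0.0945  0.117   0.2908] T [-0.0076 -0.0137 -0.0075] Tz all [ 0.0099 -0.0506  0.0058 -0.0323  0.03  ] tau6 [ 0. -0. -0.  0. -0.]
```

```bash
python3 -m inch '[[0,0,0,0,0,0,1],[0,0,0,0,0,0,1],[0,0,0,0,0,0,1],[0,0,0,0,0,0,1],[0,0,0,0,0,0,1],[0,0,0,0,0,0,1],[0,0,0,0,0,0,1],[0,0,0,0,0,0,1]]'
python3 st.py 8
```

```text
clock: 8.5
eef_pos: [0.5568, -0.0337, 0.0744]
tool_rot: [0.745, 0.667, 0.001, 0.0]
ft_force: [-1.5, 3.4, 5.0]
grip_width: 0.0126
t 8.85 q [-0.0611  0.4668 -0.0955  1.0074  0.0009  0.0498] p [ 0.5568 -0.0338  0.0744] yaw 83.6483997744437 w 0.011925563238274026
F [-0.5627  3.1411  5.2091] T [ 0.6579  0.2125 -0.0144] Tz all [-0.0388  0.023  -0.0089 -0.0262 -0.05    0.0195 -0.0326 -0.0012] tau6 [-0.0276 -0.0276 -0.0276 -0.0276 -0.0276 -0.0276 -0.0276 -0.0276]
```

tau6 is a clean torque reading (-0.028 N m, the knob's friction), whereas ft_torque is noisy (±0.03). I make the first 26° of safe turn; seating cannot come before 28.6°. This includes a 0.5 mm re-centring.

```bash
python3 -m inch '[[0.02,0,0,0,0,0.024,1],[0,0,0,0,0,0.024,1],[0,0,0,0,0,0.024,1],[0,0,0,0,0,0.024,1],[0,0,0,0,0,0.024,1],[0,0,0,0,0,0.024,1],[0,0,0,0,0,0,1],[0,0,0,0,0,0,1]]'
python3 st.py 3
```

```text
clock: 9.65
eef_pos: [0.5568, -0.0337, 0.0744]
tool_rot: [0.876, 0.483, 0.0, 0.0]
ft_force: [-1.2, 2.3, 5.9]
grip_width: 0.012
t 9.75 q [-0.0604  0.4668 -0.0955  1.0076  0.0002  0.5031] p [ 0.5567 -0.0336  0.0744] yaw 57.70911768673022 w 0.011972811562410111
F [-0.9639  2.1596  5.6508] T [ 0.4587  0.273  -0.0326] Tz all [-0.0481 -0.0043 -0.0454] tau6 [-0.019  -0.0279 -0.0293]
```

```bash
python3 -m inch '[[0.01,0,0,0,0,0.0018,1],[0,0,0,0,0,0.0018,1],[0,0,0,0,0,0.0018,1],[0,0,0,0,0,0.0018,1],[0,0,0,0,0,0.0018,1],[0,0,0,0,0,0.0018,1],[0,0,0,0,0,0.0018,1],[0,0,0,0,0,0.0018,1]]'
python3 st.py 3
python3 -m inch '[[0,0,0,0,0,0.0008,1],[0,0,0,0,0,0.0008,1],[0,0,0,0,0,0.0008,1],[0,0,0,0,0,0.0008,1],[0,0,0,0,0,0.0008,1],[0,0,0,0,0,0.0008,1],[0,0,0,0,0,0.0008,1],[0,0,0,0,0,0.0008,1]]'
python3 st.py 3
```

```text
clock: 10.55
eef_pos: [0.5568, -0.0336, 0.0744]
tool_rot: [0.887, 0.463, 0.0, 0.0]
ft_force: [-1.8, 0.9, 6.4]
grip_width: 0.0121
t 10.65 q [-0.0602  0.4669 -0.0952  1.0079 -0.0003  0.5488] p [ 0.5568 -0.0337  0.0744] yaw 55.10574981916325 w 0.012449205362071553
F [-1.7454  1.0534  6.2971] T [0.3202 0.344  0.007 ] Tz all [ 0.0597 -0.005  -0.0338] tau6 [-0.0157  0.0218 -0.0161]
clock: 11.45
eef_pos: [0.5568, -0.0336, 0.0744]
tool_rot: [0.891, 0.454, 0.0, 0.0]
ft_force: [-0.8, 0.9, 5.8]
grip_width: 0.012
t 11.55 q [-0.0602  0.467  -0.0953  1.0079 -0.0003  0.5688] p [ 0.5567 -0.0337  0.0744] yaw 53.960589359539064 w 0.011886570260925633
F [-1.6892  1.2681  5.7836] T [0.2993 0.3392 0.0166] Tz all [ 0.0511 -0.0066  0.0054] tau6 [0.0098 0.0265 0.0017]
```

tau6 is still at the friction level and the turn so far is 0.519 rad. Even if landing comes at the very start of a call, 1.44° (0.025 rad) more tops out near 0.35 N m. So I creep 1.44° per call, with a torque guard between calls that stops the chain.

```bash
cat > ck.py <<'E'
from h import *
from workcell import bot
import sys
o=bot.get_obs();print('CK t %.2f turn %.4f tau6 %.4f Tz %.3f F %s'%(o['clock'],o['joint_pos'][5]-.0498-(o['joint_pos'][0]+.0611),o['tau'][5],o['ft_torque'][2],o['ft_force']))
sys.exit(abs(o['tau'][5])>0.08 or abs(o['ft_torque'][2])>.15)
E
python3 -m inch '[[0,0,0,0,0,0.001,1],[0,0,0,0,0,0.001,1],[0,0,0,0,0,0.001,1],[0,0,0,0,0,0.001,1],[0,0,0,0,0,0.001,1],[0,0,0,0,0,0.001,1],[0,0,0,0,0,0.001,1],[0,0,0,0,0,0.001,1]]' >/dev/null; python3 ck.py && python3 -m inch '[[0,0,0,0,0,0.001,1],[0,0,0,0,0,0.001,1],[0,0,0,0,0,0.001,1],[0,0,0,0,0,0.001,1],[0,0,0,0,0,0.001,1],[0,0,0,0,0,0.001,1],[0,0,0,0,0,0.001,1],[0,0,0,0,0,0.001,1]]' >/dev/null && python3 ck.py && python3 -m inch '[[0,0,0,0,0,0.001,1],[0,0,0,0,0,0.001,1],[0,0,0,0,0,0.001,1],[0,0,0,0,0,0.001,1],[0,0,0,0,0,0.001,1],[0,0,0,0,0,0.001,1],[0,0,0,0,0,0.001,1],[0,0,0,0,0,0.001,1]]' >/dev/null && python3 ck.py
```

```text
CK t 12.35 turn 0.5432 tau6 0.0047 Tz 0.069 F [-1.9986  2.1064  4.7406]False
```

```bash
sed -i 's/sys.exit(\(.*\))$/sys.exit(int(\1))/' ck.py
python3 ck.py && python3 -m inch '[[0,0,0,0,0,0.001,1],[0,0,0,0,0,0.001,1],[0,0,0,0,0,0.001,1],[0,0,0,0,0,0.001,1],[0,0,0,0,0,0.001,1],[0,0,0,0,0,0.001,1],[0,0,0,0,0,0.001,1],[0,0,0,0,0,0.001,1]]' >/dev/null && python3 ck.py && python3 -m inch '[[0,0,0,0,0,0.001,1],[0,0,0,0,0,0.001,1],[0,0,0,0,0,0.001,1],[0,0,0,0,0,0.001,1],[0,0,0,0,0,0.001,1],[0,0,0,0,0,0.001,1],[0,0,0,0,0,0.001,1],[0,0,0,0,0,0.001,1]]' >/dev/null && python3 ck.py
```

```text
CK t 12.35 turn 0.5432 tau6 0.0047 Tz 0.069 F [-1.9986  2.1064  4.7406]
CK t 13.15 turn 0.5683 tau6 0.0047 Tz 0.041 F [-1.1762  2.0193  6.6669]
CK t 13.95 turn 0.5935 tau6 0.0047 Tz 0.078 F [-1.5789  2.457   5.7885]
```

```bash

python3 -m inch '[[0,0,0,0,0,0.001,1],[0,0,0,0,0,0.001,1],[0,0,0,0,0,0.001,1],[0,0,0,0,0,0.001,1],[0,0,0,0,0,0.001,1],[0,0,0,0,0,0.001,1],[0,0,0,0,0,0.001,1],[0,0,0,0,0,0.001,1]]' >/dev/null && python3 ck.py && python3 -m inch '[[0,0,0,0,0,0.001,1],[0,0,0,0,0,0.001,1],[0,0,0,0,0,0.001,1],[0,0,0,0,0,0.001,1],[0,0,0,0,0,0.001,1],[0,0,0,0,0,0.001,1],[0,0,0,0,0,0.001,1],[0,0,0,0,0,0.001,1]]' >/dev/null && python3 ck.py && python3 -m inch '[[0,0,0,0,0,0.001,1],[0,0,0,0,0,0.001,1],[0,0,0,0,0,0.001,1],[0,0,0,0,0,0.001,1],[0,0,0,0,0,0.001,1],[0,0,0,0,0,0.001,1],[0,0,0,0,0,0.001,1],[0,0,0,0,0,0.001,1]]' >/dev/null && python3 ck.py && python3 -m inch '[[0,0,0,0,0,0.001,1],[0,0,0,0,0,0.001,1],[0,0,0,0,0,0.001,1],[0,0,0,0,0,0.001,1],[0,0,0,0,0,0.001,1],[0,0,0,0,0,0.001,1],[0,0,0,0,0,0.001,1],[0,0,0,0,0,0.001,1]]' >/dev/null && python3 ck.py
```

```text
CK t 14.75 turn 0.6186 tau6 0.0047 Tz 0.049 F [-0.1962  0.7494  6.0576]
CK t 15.55 turn 0.6437 tau6 0.0047 Tz 0.037 F [-1.9279  1.6087  5.3242]
CK t 16.35 turn 0.6684 tau6 0.1647 Tz 0.175 F [-0.8122  1.3853  6.3764]
```

Landed: the torque jumped between 0.644 and 0.668 rad. I average the readings at rest before nipping it up.

```bash
python3 st.py 24
```

```text
t 17.5 q [-0.0601  0.467  -0.0953  1.0079 -0.0003  0.7192] p [ 0.5567 -0.0336  0.0744] yaw 45.346308814410406 w 0.012041485629168873
F [-1.2977  1.5631  5.9995] T [0.3255 0.3245 0.1453] Tz all [0.1747 0.1869 0.1695 0.1264 0.1538 0.1169 0.1292 0.1354 0.158  0.1819
 0.1135 0.1572 0.1063 0.1818 0.1442 0.0453 0.1693 0.1494 0.1164 0.1109
 0.1962 0.1526 0.1659 0.1464] tau6 [0.1647 0.191  0.1511 0.1414 0.1417 0.1419 0.1419 0.1419 0.1419 0.1419
 0.1419 0.1419 0.1419 0.1419 0.1419 0.1419 0.1419 0.1419 0.1419 0.1419
 0.1419 0.1419 0.1419 0.142 ]
```

```bash
python3 -m inch '[[0,0,0,0,0,0.0002,1],[0,0,0,0,0,0.0002,1],[0,0,0,0,0,0.0002,1],[0,0,0,0,0,0.0002,1],[0,0,0,0,0,0.0002,1],[0,0,0,0,0,0,1],[0,0,0,0,0,0,1],[0,0,0,0,0,0,1]]' >/dev/null; python3 st.py 10
```

```text
t 18.75 q [-0.0601  0.467  -0.0952  1.0079 -0.0004  0.722 ] p [ 0.5568 -0.0336  0.0744] yaw 45.18732078991703 w 0.012104665706950056
F [-1.1333  1.5773  5.7479] T [0.3172 0.3503 0.2258] Tz all [0.1943 0.1926 0.2558 0.2686 0.2925 0.2149 0.1919 0.202  0.1832 0.2624] tau6 [0.2432 0.2432 0.2433 0.2432 0.2433 0.2433 0.2432 0.2432 0.2432 0.2432]
```

Stiffness is about 32 N m/rad before yielding. Now at 0.243 N m at rest; beyond 0.25 the seat yields at about 3.5 N m/rad, so the next steps can be about 0.75°.

```bash
python3 -m inch '[[0,0,0,0,0,0.0006,1],[0,0,0,0,0,0.0006,1],[0,0,0,0,0,0.0006,1],[0,0,0,0,0,0.0006,1],[0,0,0,0,0,0.0006,1],[0,0,0,0,0,0.0006,1],[0,0,0,0,0,0.0006,1],[0,0,0,0,0,0,1]]' >/dev/null; python3 st.py 8
```

```text
t 19.9 q [-0.0601  0.4669 -0.0952  1.0079 -0.0003  0.7352] p [ 0.5568 -0.0336  0.0744] yaw 44.43376984386114 w 0.01225614625300427
F [-1.1445  1.8442  5.8723] T [0.3323 0.3416 0.2526] Tz all [0.2569 0.2578 0.2039 0.2176 0.2584 0.2846 0.3034 0.2384] tau6 [0.2764 0.271  0.2712 0.2714 0.2714 0.2713 0.2714 0.2714]
```

The rest reading is 0.271 N m. Squeeze, from turn less elastic wind-up, is about 0.012 rad, which implies a moving peak near 0.30. One more equal step brings the peak to about 0.34.

```bash
python3 -m inch '[[0,0,0,0,0,0.0006,1],[0,0,0,0,0,0.0006,1],[0,0,0,0,0,0.0006,1],[0,0,0,0,0,0.0006,1],[0,0,0,0,0,0.0006,1],[0,0,0,0,0,0.0006,1],[0,0,0,0,0,0.0006,1],[0,0,0,0,0,0,1]]' >/dev/null; python3 st.py 12
```

```text
t 21.25 q [-0.06    0.467  -0.0952  1.0079 -0.0004  0.7483] p [ 0.5568 -0.0336  0.0744] yaw 43.68884854482273 w 0.012167717463640988
F [-1.2387  1.6314  5.9327] T [0.3193 0.3398 0.3176] Tz all [0.3456 0.3082 0.3253 0.3586 0.293  0.3644 0.3022 0.3251 0.2831 0.3334
 0.2718 0.3003] tau6 [0.322  0.3165 0.3167 0.3169 0.3169 0.3169 0.3169 0.3169 0.3169 0.3169
 0.3169 0.3169]
```

The peak is now about 0.345 N m, by both the rest reading (0.317) and the turn count (squeeze about 0.024 rad). That is enough, so I release and rise straight up.

```bash
python3 -m inch '[[0,0,0,0,0,0,0.3],[0,0,0,0,0,0,0.3],[0,0,0,0,0,0,0.3],[0,0,0,0,0,0,0.3],[0,0,-0.3,0,0,0,0.3],[0,0,-0.6,0,0,0,0.3],[0,0,-0.8,0,0,0,0.3],[0,0,-0.8,0,0,0,0.3]]'
python3 -m inch '[[0,0,-0.8,0,0,0,0.3],[-0.5,0.73,0,0,0,0,1],[-0.5,0.73,0,0,0,0,1],[-0.5,0.73,0,0,0,0,1],[-0.5,0.73,0,0,0,0,1],[-0.5,0.73,0,0,0,0,1],[-0.54,0.75,0,0,0,0,1],[0,0,0,0,0,0,1]]'
python3 -m inch '[[0,0,0,0,0,0,1],[0,0,0,0,0,0,1],[0,0,0,0,0,0,1],[0,0,0,0,0,0,1],[0,0,0,0,0,0,1],[0,0,0,0,0,0,1],[0,0,0,0,0,0,1],[0,0,0,0,0,0,1]]'
python3 - <<'E'
from h import *
from workcell import bot
import pickle
o=bot.get_obs();c=bot.get_calibration('wrist');im,d=bot.camera('wrist')
cv2.imwrite('pics/w4.png',im);pickle.dump((o,c,d),open('w4.pkl','wb'));print(o['eef_pos'],o['ft_force'])
ys,xs=np.nonzero(d>0)
p=cv2.undistortPoints(np.stack([xs,ys],1).astype(float)[:,None],K(c),np.array(c['dist_coeffs']))[:,0]
P=np.c_[p,np.ones(len(p))]*d[ys,xs][:,None];W=(P-np.array(c['t']))@np.array(c['R'])
T=(W-o['eef_pos'])@Ro.from_quat(o['tool_rot']).as_matrix()
m=(abs(T[:,0])<.03)&(T[:,2]<0.01);print('tip max z tool',T[m][:,2].max())
m=(W[:,2]>.079)&(W[:,2]<.088)&(np.hypot(W[:,0]-.578,W[:,1]+.1655)<.03)
print(m.sum(),W[m].mean(0),W[m].min(0),W[m].max(0)); print(cv2.minEnclosingCircle((W[m][:,:2]*1000).astype(np.float32)))
E
```

```text
clock: 22.05
eef_pos: [0.5565, -0.0336, 0.1372]
tool_rot: [0.928, 0.372, -0.0, 0.0]
ft_force: [-0.1, 0.9, -0.2]
grip_width: 0.0299
clock: 22.85
eef_pos: [0.5778, -0.1684, 0.1567]
tool_rot: [0.929, 0.37, 0.0, 0.001]
ft_force: [-0.9, 0.7, -0.2]
grip_width: -0.0002
clock: 23.65
eef_pos: [0.5775, -0.1655, 0.1563]
tool_rot: [0.928, 0.372, -0.0, -0.0]
ft_force: [-0.3, 0.3, -0.3]
grip_width: -0.0001
[ 0.5775 -0.1655  0.1563] [-0.2913  0.2631 -0.3458]
tip max z tool -0.0017521538435390058
834 [ 0.5791 -0.1661  0.0817] [ 0.568  -0.1778  0.079 ] [ 0.5908 -0.1552  0.0842]
((579.3800659179688, -166.52679443359375), 11.785311698913574)
```

View pics/w4.png

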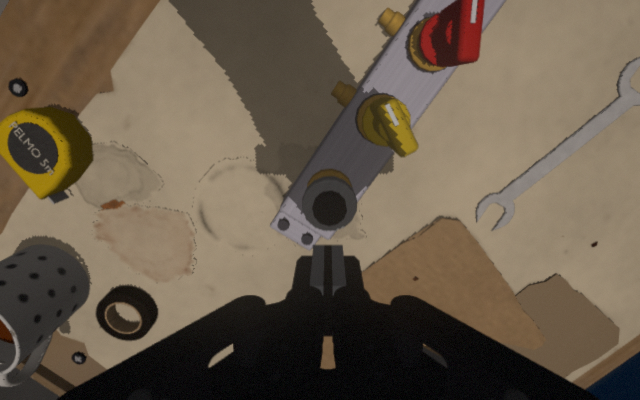

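Depth puts the button's centre at (0.579, -0.1664), top z 0.0817, under closed fingers at (0.5775, -0.1655). I correct 2 mm and come down to just above it.

```bash
python3 -m inch '[[0.024,0.073,0.5,0,0,0,1],[0,0,0.8,0,0,0,1],[0,0,0.8,0,0,0,1],[0,0,0.4,0,0,0,1],[0,0,0.2,0,0,0,1],[0,0,0.1,0,0,0,1],[0,0,0,0,0,0,1],[0,0,0,0,0,0,1]]'
python3 st.py 2
python3 -m inch '[[0,0,0.04,0,0,0,1],[0,0,0.04,0,0,0,1],[0,0,0.04,0,0,0,1],[0,0,0.04,0,0,0,1],[0,0,0.04,0,0,0,1],[0,0,0.04,0,0,0,1],[0,0,0.04,0,0,0,1],[0,0,0,0,0,0,1]]'
python3 st.py 2
```

```text
clock: 24.5
eef_pos: [0.5798, -0.1667, 0.0872]
tool_rot: [0.928, 0.372, 0.001, 0.001]
ft_force: [0.0, -0.4, -0.2]
grip_width: 0.0001
t 24.55 q [-0.2799  0.5347  0.0567  1.0909 -0.      0.5294] p [ 0.5798 -0.1667  0.0873] yaw 43.629242215576525 w 4.225449078243658e-05
F [-0.1753 -0.3921  0.1416] T [ 0.0139 -0.0307  0.0208] Tz all [ 0.052  -0.0103] tau6 [-0.  0.]
clock: 25.35
eef_pos: [0.5792, -0.1665, 0.0795]
tool_rot: [0.928, 0.372, 0.0, 0.0]
ft_force: [-1.2, -0.5, 3.3]
grip_width: -0.0
t 25.4 q [-0.2799  0.5417  0.0466  1.0755 -0.      0.5294] p [ 0.5792 -0.1665  0.0795] yaw 43.63026140251826 w -0.00031451983387417465
F [-1.2683  0.2298  3.3529] T [0.0862 0.2729 0.0206] Tz all [0.0066 0.0346] tau6 [0.0001 0.0001]
```

```bash
python3 -m inch '[[0,0,0.02,0,0,0,1],[0,0,0.02,0,0,0,1],[0,0,0.02,0,0,0,1],[0,0,0.02,0,0,0,1],[0,0,0.02,0,0,0,1],[0,0,0.02,0,0,0,1],[0,0,0,0,0,0,1],[0,0,0,0,0,0,1]]'
python3 st.py 3
```

```text
clock: 26.2
eef_pos: [0.5792, -0.1665, 0.0765]
tool_rot: [0.928, 0.372, 0.0, 0.0]
ft_force: [-2.3, 1.6, 5.0]
grip_width: -0.0003
t 26.3 q [-0.2799  0.5446  0.0429  1.069  -0.      0.5295] p [ 0.5792 -0.1665  0.0765] yaw 43.627678737176225 w 0.0004010400869114992
F [-2.0633  1.0368  5.4475] T [ 0.1185  0.4157 -0.0033] Tz all [ 0.0111 -0.0207 -0.0003] tau6 [0.0001 0.0001 0.0002]
```

```bash
python3 -m inch '[[0,0,0.01,0,0,0,1],[0,0,0.01,0,0,0,1],[0,0,0.01,0,0,0,1],[0,0,0.01,0,0,0,1],[0,0,0,0,0,0,1],[0,0,0,0,0,0,1],[0,0,0,0,0,0,1],[0,0,0,0,0,0,1]]'
python3 st.py 3
```

```text
clock: 27.1
eef_pos: [0.5792, -0.1665, 0.0761]
tool_rot: [0.928, 0.372, 0.0, 0.0]
ft_force: [-3.3, 0.5, 8.1]
grip_width: 0.0001
t 27.2 q [-0.2799  0.5448  0.042   1.0674  0.      0.5294] p [ 0.5792 -0.1665  0.0761] yaw 43.63291997032638 w 9.820716974718574e-05
F [-3.2294  0.6315  8.1028] T [ 0.2359  0.6539 -0.0179] Tz all [ 0.0051 -0.0125 -0.0465] tau6 [0.0002 0.0002 0.0002]
```

The force has risen past 6 N to 8.1 N, and the tool moved 0.4 mm for 1 mm commanded, so the button is on its stop. I hold a further 0.8 s with a hair more, then withdraw.

```bash
python3 -m inch '[[0,0,0.01,0,0,0,1],[0,0,0.01,0,0,0,1],[0,0,0,0,0,0,1],[0,0,0,0,0,0,1],[0,0,0,0,0,0,1],[0,0,0,0,0,0,1],[0,0,0,0,0,0,1],[0,0,0,0,0,0,1]]'
python3 -m inch '[[0,0,-0.1,0,0,0,1],[0,0,-0.1,0,0,0,1],[0,0,-0.2,0,0,0,1],[0,0,-0.4,0,0,0,1],[0,0,-0.8,0,0,0,1],[0,0,-0.9,0,0,0,1],[0,0,-0.9,0,0,0,1],[0,0,-0.9,0,0,0,1]]'
python3 -m inch '[[0,0,-0.5,0,0,0,1],[0,-0.9,0,0,0,0,1],[0,-0.9,0,0,0,0,1],[0,-0.9,0,0,0,0,1],[0,0,0,0,0,0,1],[0,0,0,0,0,0,1],[0,0,0,0,0,0,1],[0,0,0,0,0,0,1]]'
python3 - <<'E'
from h import *
from workcell import bot
o=bot.get_obs();c=bot.get_calibration('wrist');im,d=bot.camera('wrist')
cv2.imwrite('pics/w5.png',im);print(o['clock'],o['eef_pos'],o['ft_force'])
ys,xs=np.nonzero(d>0)
p=cv2.undistortPoints(np.stack([xs,ys],1).astype(float)[:,None],K(c),np.array(c['dist_coeffs']))[:,0]
P=np.c_[p,np.ones(len(p))]*d[ys,xs][:,None];W=(P-np.array(c['t']))@np.array(c['R'])
m=np.hypot(W[:,0]-.5792,W[:,1]+.1664)<.008;print('button z',np.median(W[m][:,2]),m.sum())
m=(W[:,2]>.095)&(W[:,2]<.11)
img=np.zeros((400,640),np.uint8);img[ys[m],xs[m]]=255
n,l,s,ce=cv2.connectedComponentsWithStats(img)
for k in range(1,n):
    if s[k,4]>80:
        q=W[l[ys,xs]==k];print(s[k],cv2.minAreaRect((q[:,:2]*1000).astype(np.float32)))
E
```

```text
clock: 28.0
eef_pos: [0.5792, -0.1665, 0.076]
tool_rot: [0.928, 0.372, 0.0, 0.0]
ft_force: [-4.2, 1.1, 9.8]
grip_width: 0.0001
clock: 28.8
eef_pos: [0.5791, -0.1665, 0.1833]
tool_rot: [0.928, 0.372, -0.0, -0.0]
ft_force: [-0.4, 0.7, 0.1]
grip_width: 0.0001
clock: 29.6
eef_pos: [0.5332, -0.1182, 0.1946]
tool_rot: [0.929, 0.371, 0.0, 0.0]
ft_force: [0.2, -0.2, 0.1]
grip_width: -0.0002
29.6 [ 0.5332 -0.1182  0.1946] [ 0.226  -0.2232  0.0521]
button z nan 0
[ 476   32   38   54 1286] ((546.1544189453125, 28.206085205078125), (13.122011184692383, 34.21435546875), 71.91072082519531)
[423 114  24  50 989] ((557.2249755859375, -34.30189514160156), (13.820802688598633, 34.069271087646484), 45.161720275878906)
[364 187  34  45 776] ((567.41259765625, -97.51591491699219), (13.15837574005127, 33.259464263916016), 73.55335235595703)
  return _methods._mean(a, axis=axis, dtype=dtype,
  ret = ret.dtype.type(ret / rcount)
```

View pics/w5.png

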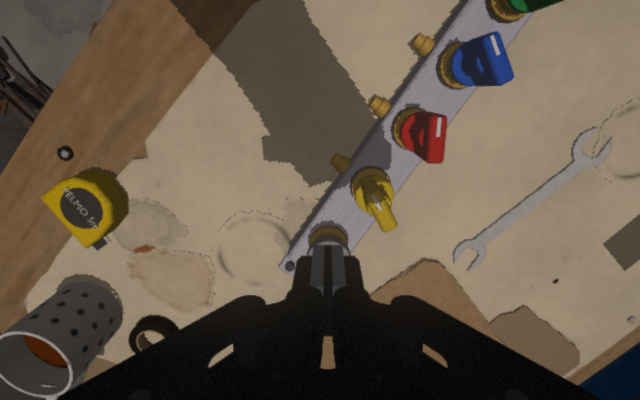

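Red has turned about 38–39°. Blue and yellow read as before, and the bystanders look untouched. The fingers hide the button from here (near (330,240)), so I move back over it at height to check that it came out.

```bash
python3 -m inch '[[0,0.9,0,0,0,0,1],[0,0.9,0,0,0,0,1],[0,0.9,0,0,0,0,1],[0,0.6,0,0,0,0,1],[0,0,0,0,0,0,1],[0,0,0,0,0,0,1],[0,0,0,0,0,0,1],[0,0,0,0,0,0,1]]'
python3 - <<'E'
from h import *
from workcell import bot
o=bot.get_obs();c=bot.get_calibration('wrist');im,d=bot.camera('wrist')
cv2.imwrite('pics/w6.png',im);print(o['clock'],o['eef_pos'],o['ft_force'])
ys,xs=np.nonzero(d>0)
p=cv2.undistortPoints(np.stack([xs,ys],1).astype(float)[:,None],K(c),np.array(c['dist_coeffs']))[:,0]
P=np.c_[p,np.ones(len(p))]*d[ys,xs][:,None];W=(P-np.array(c['t']))@np.array(c['R'])
m=(np.hypot(W[:,0]-.5792,W[:,1]+.1664)<.009)&(W[:,2]<.1);print('button z',np.median(W[m][:,2]),m.sum())
m=(np.hypot(W[:,0]-.5792,W[:,1]+.1664)>.014)&(np.hypot(W[:,0]-.5792,W[:,1]+.1664)<.017)&(W[:,2]<.1)&(W[:,2]>.06);print('housing z',np.median(W[m][:,2]),m.sum())
E
```

```text
clock: 30.45
eef_pos: [0.5891, -0.1768, 0.1949]
tool_rot: [0.928, 0.372, -0.0, -0.0]
ft_force: [0.5, 0.2, 0.4]
grip_width: -0.0001
30.45 [ 0.5891 -0.1768  0.1949] [0.4951 0.1923 0.4187]
button z 0.08200680059114625 410
housing z 0.07203141845472781 432
```

View pics/w6.png

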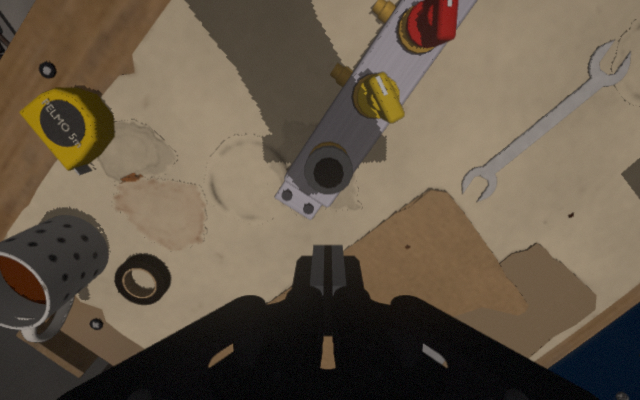

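The button at (326,172) is fully out again, with its top at z 0.082. The robot touches nothing, so I hand in.

```bash
python3 -c "
from workcell import bot
print(bot.job_done())"
```

```text
the job is handed in; nothing more can be done
None
```

I shut the red valve and worked the vent button, then handed in at about 30.5 s on the robot's clock. No verdict was reported.

**Red valve**
- I turned the knob clockwise in guarded creeps. It landed about 0.66 rad from where it stood.
- I then nipped it up in small steps. The reading at rest was 0.317 N m from both the joint torque and the averaged wrist sensor.
- I could not read the moving peak directly. From the turn past landing, less the elastic wind-up, I estimate about 0.345 N m, or 0.024 rad of seat squeeze.
- Afterwards the red bar measured about 38° from its first position in the camera. The wrist had turned 40°; elastic spring-back and camera error account for most of the gap.

**Vent button**
- I pressed it onto its stop at 8 to 10 N with the tip at z 0.076, and held it there for more than 0.8 s.
- After release its top measured z 0.082, fully out.

**Checks on the rest**
- The blue and yellow knobs are within 1° and 0.5 mm of where they were. Green was only partly in view at the end, so I did not measure it again, and the arm never went near it.
- The tape measure, spanner and tape looked undisturbed by eye. The pliers were out of view of the wrist camera and far from the arm.
- The tool ended clear at z 0.195 with no contact force.
- The ring of steel round the button read z 0.072 against the 0.076 implied by your text. I took that as edge error in the depth image.

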